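# Set the loose-lidded jar aside for rework

## Robot

A 6-joint arm with a two-finger parallel gripper is mounted at the origin on the work surface. World frame = base frame: x ahead of the robot, y to its left, z up, the work surface at z = 0. Lengths are in m, angles in rad, forces in N, time in s.
With the tool pointing down it reaches from about 0.3 to 0.875 m from the base axis. Payload 6.4 kg.
Tool frame: the origin (TCP) lies midway between the tips of the shut fingers; the grasp point (between the pads) lies 19 mm behind it (grasp_offset is the distance from the TCP to the grasp point, in m); z points along the fingers, y is the line along which they close (so a half turn about z gives the same grasp; the last joint's range is limited). The gripper opens to 85 mm and grips with 20 to 120 N. Pads are 22 mm wide; open, the fingers measure 114 mm over their backs; the gripper's body (76 mm by 85 mm) begins 54 mm behind the grasp point. The pads swing forward as they close: fully open they stand 13 mm farther back than shut.
Start: joints at [-1.485, 0.181, 1.607, -0, 1.354, -0.206], TCP at [0.165, -0.551, 0.231] pointing down, gripper open.
Joint ranges: [-2.99, 2.99], [-0.89, 2.07], [0.3, 2.58], [-1.14, 4.28], [0, 2.63], [-3.12, 3.12]. Speed limits (rad/s): [2.57, 2.57, 3.01, 3.14, 3.14, 3.14].

## Interface

Orientations are given as a unit quaternion [w, x, y, z].
In Python, from bench import * gives the robot as it stands. The module is installed in compiled form; this text tells all that it offers.
- The arm moves only by the tool servo_tool, never from a script. Its argument "commands" is text: rows parted by semicolons, each of 7 numbers parted by spaces: the turn, a rotation vector about the tool's x, y, z in rad, then the shift along the tool's x, y, z in mm, then the opening, from 0 (shut) to 1 (fully open). In form: wx wy wz dx dy dz claw; .... A call has 1 to 5 rows; each row shifts and turns the commanded pose from where the row before left it, along the tool's axes as they then stand; what a row does not reach is not made up. A row lasts 1/8 s, in which the tool goes at most 62.5 mm and 10.7 degrees, less where a joint would pass 70% of its speed; a pose out of reach is approached as far as the arm can. A call with a gripper value outside its range is refused whole. The fingers move at their own pace and stop on an object; the grip force is fixed at half the most. Time passes only in rows, so rows that do not move let the fingers close. It gives the time, the measured TCP pose, the force, the opening and the grip force at its end, in the units of the state.
- get_obs(): the state, without advancing time (a new reading comes with each control period).
- camera(name): name is "scene" or "top" or "wrist"; returns the picture (420x560x3 uint8, blue, green, red); there is no depth.
- calibration(name): a dict with "fx", "fy", "cx", "cy" (pixels), "R" (3x3) and "t" (3): a world point X has camera coordinates R X + t. Camera axes: x right, y down, z forward; pixel columns grow to the right and rows downward; lengths in m; the calibration is good to about 2 mm. A picture is of the moment at which its call begins: read the wrist's pose just before it. calibration takes no time and is no camera call; for the wrist camera it gives the pose at the moment of the call.
- hand_in(): hands the job in; it is judged then, once.
The state is a dict: "time_s": time; "q": joint angles; "dq": joint speeds; "joint_efforts": joint torques, N m; "eef_pos": TCP position; "eef_rot": TCP orientation; "wrist_force": force on the tool from outside, world axes, zero at the start; "torque": the same for the moment, N m; "opening": opening from 0.0 (shut) to 1.0 (fully open); "grasp_force": force on a finger pad.
Only numpy, scipy, OpenCV 4.12 (cv2) and the standard library are available. Lean on these libraries where they do the work, as an engineer would, in place of code of your own. Each camera call takes 0.05 s, during which the arm holds its last target. There are 200 camera calls.

## Task

One of the two amber storage jars on the workbench has its lid backed off, with a bare neck showing under it. Take that lid and, with the jar where it stands, twist it about an eighth of a turn either way to confirm that it is loose; then set that jar down, without dropping it, upright inside the low plywood rework tray and let go. Leave the jar whose lid is fully down where it stands.

Things in the scene. Friction and masses are not known exactly. Their poses are not given: they have to be found in the camera images.
- loose_center (a point): Centre, half-way up, of the jar with the loose lid (81 mm high in all). Round amber glass body 52 mm across, 48 mm high; then 15 mm of bare pale neck 31 mm across; then a steel lid 48 mm across, 18 mm high, its middle 31.5 mm above this point. z is the jar's upright axis. 0.27 kg, loose on the bench; stays put while the lid turns. May be lifted by body or lid: the lid does not come off.
- loose_cap (a joint): Angle of the loose lid on its jar, rad: 0 at the start, growing anticlockwise seen from above. It turns easily (about 0.01 N m) either way up to 1.2 rad, does not rise or fall as it turns, and stays where it is left.
- tight_center (a point): Centre, half-way up, of the jar whose lid is fully down (66 mm high in all, no neck showing). The same amber body, 52 mm across and 48 mm high, and the same steel lid directly on it, which does not turn. 0.27 kg, loose on the bench. To be left alone.
- tray_in (a point): Middle of the inner floor of the rework tray: a low square open plywood tray, fixed to the bench, 180 mm by 180 mm outside, rim 25 mm above the bench, walls 6 mm thick; the point lies on its floor, about 6 mm above the bench. z up, x and y along the tray's sides.
There are look-alikes about, which are no part of the job. Leave any pink or yellow look-alike of the part that bears loose_center alone.

How it is judged:
On the way:
1. the loose lid has been turned at least 0.45 rad (26 degrees) on its jar, either way, the jar still upright and within 30 mm of where it stood ((value of joint loose_cap above 0.45 rad or value of joint loose_cap below -0.45 rad) and distance of loose_center from where it was at the start of the episode below 0.03 m and angle between loose_center's own z axis and vertical below 0.2 rad), for 0.1 s.
At the end, for the whole second after the job is handed in: The jar with the loose lid stands upright (within 7 degrees) and at rest on the floor of the rework tray, wholly between its walls (centre within 62 mm of the tray's middle along each side), released; the tight jar is upright and within 30 mm of where it stood (x of loose_center in the frame of tray_in between -0.062 and 0.062 m and y of loose_center in the frame of tray_in between -0.062 and 0.062 m and z of loose_center in the frame of tray_in between 0.035 and 0.047 m and angle between loose_center's own z axis and vertical below 0.12 rad and linear speed of loose below 0.02 m/s and distance of tight_center from where it was at the start of the episode below 0.03 m and angle between tight_center's own z axis and vertical below 0.15 rad); the robot touches nothing.
It fails at once if the tight jar is shifted more than 30 mm or tipped more than 0.3 rad (distance of tight_center from where it was at the start of the episode above 0.03 m or angle between tight_center's own z axis and vertical above 0.3 rad).
It fails at once if the loose-lidded jar is tipped more than 0.7 rad (angle between loose_center's own z axis and vertical above 0.7 rad).
It fails at once if the loose-lidded jar is dropped from more than about 20 mm (moving faster than 0.65 m/s with no finger on it) (linear speed of loose above 0.65 m/s and contact force between the fingers and loose below 0.05 N).
It also fails if it takes over 45 s, if anything falls off the work surface, if the arm or the gripper's body presses on something with over 40 N, if the wrist force passes 120 N, or if a joint passes its speed limit or range.

## Working session

There is one attempt and no reset: what is moved stays moved. The work goes in short steps, Python scripts to look and compute and a tool call to move; the robot and the scene stay as the last step left them, time stands still between calls to the robot, and variables do not carry over. Pictures are saved under pics/ and viewed, at most 10 in all, crops included, and the job is handed in when it is done.

Besides the shell and the picture viewer there is one more tool, called after "Call:" as name(argument=value, ...) on one line, values as JSON. servo_tool: Moves the arm, as the interface text tells. Its arguments: {"type":"object","properties":{"commands":{"type":"string"}},"required":["commands"]}

```bash
mkdir -p pics; python3 - <<'E'
from bench import *
import cv2,numpy as np
for n in ["scene","top"]:
    cv2.imwrite(f"pics/{n}0.png",camera(n)); c=calibration(n); print(n,c)
o=get_obs();print(o["time_s"],o["eef_pos"],o["eef_rot"])
E
```

```text
scene {'fx': 405.4830456613236, 'fy': 405.4830456613236, 'cx': 278.3968772130397, 'cy': 216.10103964332512, 'R': array([[-0.60976605,  0.79243912,  0.01502   ],
       [ 0.68242152,  0.5345592 , -0.49854521],
       [-0.40309581, -0.29374598, -0.86673356]]), 't': array([ 0.27230383, -0.32359041,  1.21861378])}
top {'fx': 421.99893094999527, 'fy': 421.99893094999527, 'cx': 279.63278101396014, 'cy': 205.74061729173923, 'R': array([[ 0.03080786, -0.99909077, -0.02947037],
       [-0.99613437, -0.02826337, -0.08317146],
       [ 0.08226291,  0.03191879, -0.9960994 ]]), 't': array([0.02498815, 0.50997244, 0.87138272])}
0.1 [ 0.16539062 -0.5501782   0.23044744] [-8.03553206e-04  9.89375527e-01  1.45380253e-01  5.62035881e-05]
```

View pics/scene0.png

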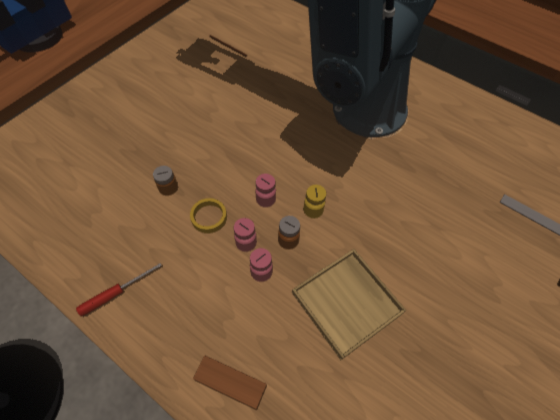

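View pics/top0.png

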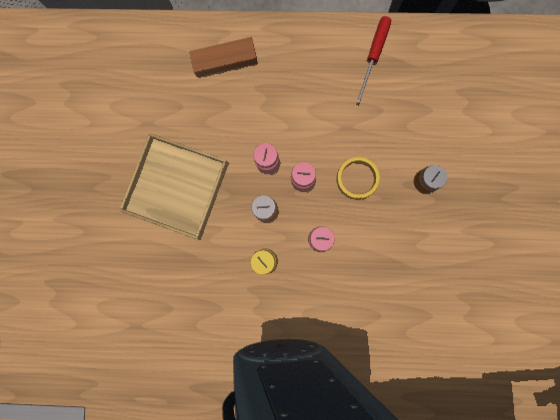

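Candidates, as scene pixel / top pixel. Grey-lidded amber jars: A (289,230)/(263,208) and B (165,180)/(433,178). Look-alikes: pink (265,188), (245,233) and (261,263), yellow (316,197). I'll check A and B in one close crop.

```bash
cat > h.py <<'E'
import numpy as np,cv2
from bench import *
def ray(n,u,v,z,c=None):
    c=c or calibration(n);R=np.array(c["R"]);t=np.array(c["t"])
    o=-R.T@t; d=R.T@np.array([(u-c["cx"])/c["fx"],(v-c["cy"])/c["fy"],1])
    return o+d*(z-o[2])/d[2]
def proj(n,X):
    c=calibration(n);p=np.array(c["R"])@X+c["t"];return c["cx"]+c["fx"]*p[0]/p[2],c["cy"]+c["fy"]*p[1]/p[2]
E
python3 - <<'E'
from h import *
s=cv2.imread("pics/scene0.png")
f=lambda u,v:cv2.resize(s[v-30:v+30,u-30:u+30],(390,390),interpolation=cv2.INTER_CUBIC)
cv2.imwrite("pics/crop.png",np.hstack([f(289,230),f(165,180)]))
t=cv2.imread("pics/top0.png").astype(int)
# grey lids in top
m=((t.max(2)-t.min(2)<25)&(t.max(2)>90)).astype(np.uint8)
n,l,st,ce=cv2.connectedComponentsWithStats(m)
for i in range(1,n):
    if 150<st[i,4]<1500: print(ce[i],st[i],ray("top",*ce[i],.081)[:2],ray("top",*ce[i],.066)[:2])
print("scene A,B lidtop for h",[proj("scene",np.array(ray("top",263,208,h))) for h in(.066,.081)],[proj("scene",np.array(ray("top",433,178,h))) for h in(.066,.081)])
for u,v,h in((266,156,.066),(304,174,.066),(322,239,.066),(263,262,.066)):print("decoy",u,v,ray("top",u,v,h))
P=np.array([ray("top",u,v,.025)[:2] for u,v in((151,136),(228,162),(200,238),(123,209))])
print("tray",P,P.mean(0))
E
```

```text
[21.14098361  3.65245902] [  0   0  46   8 305] [0.91371566 0.59326663] [0.92235582 0.60377759]
[524.95020747   6.61721992] [488   0  72  14 964] [ 0.92153925 -0.44487805] [ 0.93032078 -0.45312569]
[434.79462103 176.2591687 ] [423 165  24  24 409] [ 0.57085958 -0.26493666] [ 0.57330456 -0.26993287]
[263.2494382  206.82022472] [252 195  24  25 445] [0.50104617 0.07048628] [0.50222966 0.07155094]
[ 40.38577406 412.07029289] [   0  404   85   16 1195] [0.09191851 0.48725686] [0.08570934 0.49585229]
scene A,B lidtop for h [(np.float64(289.4308689757955), np.float64(226.0686967132593)), (np.float64(289.6077270756729), np.float64(222.336045928071))] [(np.float64(163.90835058045988), np.float64(171.89216459249877)), (np.float64(164.63155544829908), np.float64(168.662750209114))]
decoy 266 156 [0.6059587  0.06948297 0.066     ]
decoy 304 174 [ 0.57104211 -0.00858835  0.066     ]
decoy 322 239 [ 0.44130284 -0.04777977  0.066     ]
decoy 263 262 [0.39207295 0.068295   0.066     ]
tray [[0.65175966 0.32212289]
 [0.59923825 0.15305019]
 [0.43581599 0.20560257]
 [0.49229988 0.3733999 ]] [0.54477844 0.26354389]
```

View pics/crop.png

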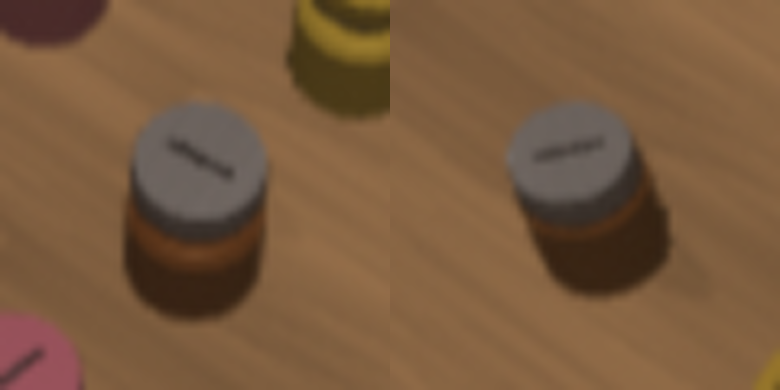

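```bash
python3 - <<'E'
from h import *
from scipy.optimize import least_squares
t=cv2.imread("pics/scene0.png").astype(int)
for nm,(u,v),(tu,tv) in(("A",(290,225),(263.4,207.2)),("B",(163,173),(434.6,176.6))):
    w=t[v-25:v+25,u-25:u+25]
    m=((w.max(2)-w.min(2)<25)&(w.max(2)>85)).astype(np.uint8)
    n,l,st,ce=cv2.connectedComponentsWithStats(m); i=1+st[1:,4].argmax()
    cc,_=cv2.findContours((l==i).astype(np.uint8),0,1); e=cv2.fitEllipse(max(cc,key=len)); c=np.array(e[0])+[u-25,v-25]
    r=least_squares(lambda X:np.r_[np.array(proj("scene",X))-c,np.array(proj("top",X))-[tu,tv]],[.5,0,.07])
    print(nm,c,st[i],e[1],r.x,r.fun)
c=calibration("wrist");o=get_obs()
R=np.array(c["R"]);print("wristcam pos",-R.T@c["t"],"fwd",R[2],"right",R[0],o["eef_pos"],c["fx"],c["cx"],c["cy"])
from scipy.spatial.transform import Rotation as Ro
q=o["eef_rot"];print(Ro.from_quat(np.r_[q[1:],q[0]]).as_matrix().round(3))
E
```

```text
A [289.33040619 224.72750473] [ 15  16  20  18 257] (16.52278709411621, 19.196308135986328) [0.50066175 0.07115111 0.07279796] [-0.28630413 -0.01373137 -0.20946716  0.13396531]
B [162.16280174 173.15733719] [ 15  18  19  15 205] (13.655374526977539, 18.11380386352539) [ 0.57331314 -0.27110731  0.06070069] [-0.15342162 -0.03470044 -0.10223448  0.07230962]
wristcam pos [ 0.24001302 -0.52711442  0.37240376] fwd [-0.29298873 -0.08420399 -0.95240081] right [ 0.2871696  -0.95787278 -0.00365471] [ 0.16539062 -0.5501782   0.23044744] 330.1695474804351 281.2404544478243 210.21367992974564
[[ 0.958  0.288 -0.   ]
 [ 0.288 -0.958  0.002]
 [ 0.    -0.002 -1.   ]]
```

Triangulation puts A's lid about 12 mm higher than B's, and A shows a wider shoulder under the lid. So A, at about (0.500, 0.071), is the loose one. I'll turn the wrist so its camera can check A from the side on the way in.

Call:
servo_tool(commands="0 0 -0.16 0 0 0 1;0 0 -0.16 0 0 0 1;0 0 -0.16 0 0 0 1;0 0 -0.16 0 0 0 1;0 0 -0.16 0 0 0 1")

```text
time_s: 0.72
eef_pos: [0.1654, -0.5503, 0.2307]
eef_rot: [-0.0, 0.853, 0.521, 0.0]
wrist_force: [0.2, -0.9, 0.6]
opening: 1.002
grasp_force: 0.0
```

Call:
servo_tool(commands="0 0 -0.16 0 0 0 1;0 0 -0.16 0 0 0 1;0 0 -0.16 0 0 0 1;0 0 0 40 20 0 1;0 0 0 40 20 0 1")

```text
time_s: 1.35
eef_pos: [0.2054, -0.4695, 0.2305]
eef_rot: [-0.001, 0.707, 0.707, 0.0]
wrist_force: [0.5, 0.5, 0.3]
opening: 1.003
grasp_force: 0.0
```

Call:
servo_tool(commands="0 0 0 45 20 0 1;0 0 0 45 20 0 1;0 0 0 45 20 0 1;0 0 0 45 20 0 1;0 0 0 45 20 0 1")

```text
time_s: 1.98
eef_pos: [0.3054, -0.2439, 0.2311]
eef_rot: [-0.0, 0.707, 0.707, 0.0]
wrist_force: [0.5, 1.2, 0.6]
opening: 0.996
grasp_force: 0.0
```

Call:
servo_tool(commands="0 0 0 45 20 0 1;0 0 0 45 20 0 1;0 0 0 45 20 0 1;0 0 0 45 20 0 1;0 0 0 45 20 0 1")

```text
time_s: 2.6
eef_pos: [0.4052, -0.0188, 0.2312]
eef_rot: [0.0, 0.707, 0.707, 0.0]
wrist_force: [1.3, -0.2, -0.0]
opening: 0.997
grasp_force: 0.0
```

Call:
servo_tool(commands="0 0 0 45 20 0 1;0 0 0 45 20 20 1;0 0 0 45 20 30 1;0 0 0 45 20 30 1;0 0 0 20 10 0 1")

```text
time_s: 3.22
eef_pos: [0.4927, 0.1816, 0.1478]
eef_rot: [-0.002, 0.706, 0.708, -0.002]
wrist_force: [0.7, -0.1, 1.0]
opening: 0.998
grasp_force: 0.0
```

```bash
python3 - <<'E'
from h import *
o=get_obs();print(o["time_s"],o["eef_pos"],o["q"]);np.save("c1.npy",calibration("wrist"),allow_pickle=True)
cv2.imwrite("pics/w1.png",camera("wrist"));print(proj("wrist",np.array([.5005,.071,.072])))
E
```

```text
3.225 [0.49273988 0.1816347  0.14783994] [1.26722489e-01 1.67132956e-01 1.80287755e+00 3.53077609e-04
 1.17773621e+00 1.23407926e-01]
(np.float64(289.00720327763753), np.float64(353.2517796748348))
```

View pics/w1.png

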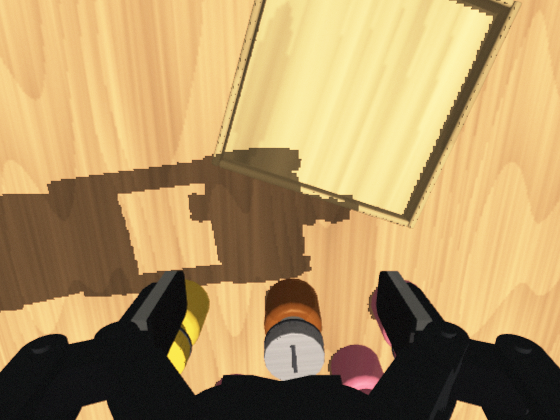

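The jar with grey lid is at (293,335) between the fingers, and yellow and pink jars are to either side. I'll crop in closer and locate the lid.

```bash
python3 - <<'E'
from h import *
t=cv2.imread("pics/w1.png");c=np.load("c1.npy",allow_pickle=True).item()
cv2.imwrite("pics/w1c.png",cv2.resize(t[270:390,220:370],(750,600),interpolation=cv2.INTER_CUBIC))
w=t[310:395,250:340].astype(int);m=((w.max(2)-w.min(2)<30)&(w.min(2)>120)).astype(np.uint8)
n,l,st,ce=cv2.connectedComponentsWithStats(m);i=1+st[1:,4].argmax()
cc,_=cv2.findContours((l==i).astype(np.uint8),0,1);e=cv2.fitEllipse(cv2.convexHull(max(cc,key=len)));p=np.array(e[0])+[250,310]
print(p,e[1],st[i],ray("wrist",*p,.081,c))
E
```

```text
[293.7760582  356.80448151] (48.68280792236328, 59.50611114501953) [  14   23   60   48 2088] [0.50191762 0.07537979 0.081     ]
```

View pics/w1c.png

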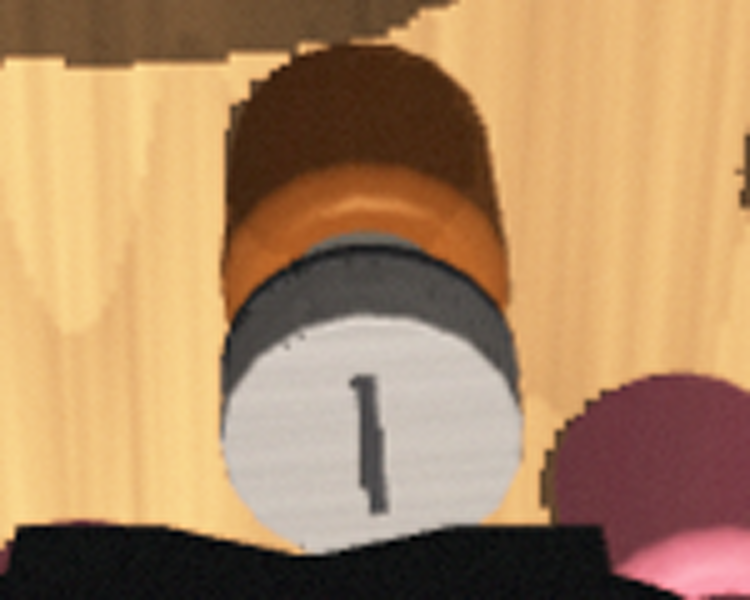

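A sliver of bare neck shows between the lid (crop 370,430) and the amber shoulder (360,200), so A is the loose jar. The lid is at about (0.5015, 0.0725).

Call:
servo_tool(commands="0 0 0 -35 3 0 1;0 0 0 -35 3 0 1;0 0 0 -35 3 0 1;0 0 0 -4 0 0 1;0 0 0 0 0 0 1")

```text
time_s: 3.9
eef_pos: [0.5036, 0.0705, 0.1513]
eef_rot: [-0.0, 0.707, 0.707, 0.0]
wrist_force: [0.7, -0.2, 0.2]
opening: 1.003
grasp_force: 0.0
```

Call:
servo_tool(commands="0 0 0 2 -2 25 1;0 0 0 0 0 25 1;0 0 0 0 0 25 1;0 0 0 0 0 25 1;0 0 0 0 0 0 1")

```text
time_s: 4.53
eef_pos: [0.4997, 0.0738, 0.0495]
eef_rot: [-0.002, 0.706, 0.708, -0.001]
wrist_force: [-0.7, 0.1, 0.1]
opening: 1.0
grasp_force: 0.0
```

Call:
servo_tool(commands="0 0 0 0 0 0 0;0 0 0 0 0 0 0;0 0 0 0 0 0 0;0 0 0 0 0 0 0;0 0 0 0 0 0 0")

```text
time_s: 5.15
eef_pos: [0.5028, 0.0727, 0.0529]
eef_rot: [0.001, 0.707, 0.707, 0.001]
wrist_force: [-2.1, 1.6, 5.3]
opening: 0.543
grasp_force: 60.9
```

Call:
servo_tool(commands="0 0 0.12 0 0 0 0;0 0 0.12 0 0 0 0;0 0 0.12 0 0 0 0;0 0 0.12 0 0 0 0;0 0 0.12 0 0 0 0")

```text
time_s: 5.78
eef_pos: [0.5033, 0.0726, 0.0528]
eef_rot: [0.001, 0.885, 0.465, 0.001]
wrist_force: [1.3, 0.5, 2.4]
opening: 0.548
grasp_force: 60.9
```

Call:
servo_tool(commands="0 0 0.12 0 0 0 0;0 0 0.06 0 0 0 0;0 0 0 0 0 0 0;0 0 0 0 0 0 0;0 0 0 0 0 0 0")

```text
time_s: 6.4
eef_pos: [0.5035, 0.0724, 0.0528]
eef_rot: [0.001, 0.922, 0.386, 0.002]
wrist_force: [1.4, 0.3, 7.1]
opening: 0.543
grasp_force: 61.2
```

```bash
python3 - <<'E'
from h import *
t=camera("wrist")
cv2.imwrite("pics/w2.png",t)
E
```

```text
(no output)
```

View pics/w2.png

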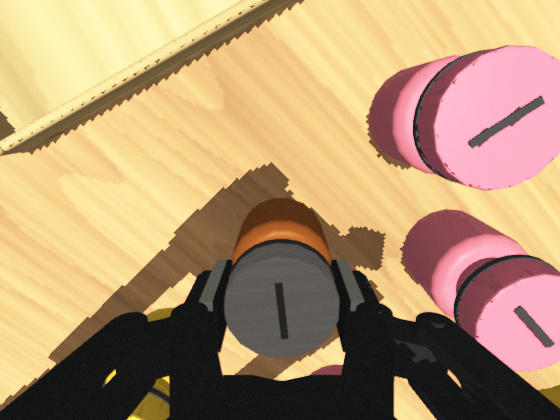

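The slot on the lid at (281,312) has kept its angle relative to the fingers, so the lid turned about 0.78 rad with the tool. The jar is still upright. Next I lift it and carry it to the tray.

Call:
servo_tool(commands="0 0 0 0 0 -10 0;0 0 0 0 0 -20 0;0 0 0 0 0 -20 0;0 0 0 0 0 -10 0;0 0 0 0 0 0 0")

```text
time_s: 7.08
eef_pos: [0.502, 0.0727, 0.1118]
eef_rot: [0.0, 0.923, 0.386, 0.0]
wrist_force: [-0.2, 0.1, -2.9]
opening: 0.545
grasp_force: 62.1
```

Call:
servo_tool(commands="0 0 0 10 -7 0 0;0 0 0 20 -13 0 0;0 0 0 27 -17 0 0;0 0 0 27 -17 0 0;0 0 0 27 -17 0 0")

```text
time_s: 7.7
eef_pos: [0.5286, 0.2032, 0.11]
eef_rot: [-0.0, 0.923, 0.386, -0.001]
wrist_force: [0.6, 0.2, -2.1]
opening: 0.545
grasp_force: 62.1
```

Call:
servo_tool(commands="0 0 0 27 -17 0 0;0 0 0 20 -12 0 0;0 0 0 7 -5 0 0;0 0 0 0 0 0 0;0 0 0 0 0 0 0")

```text
time_s: 8.32
eef_pos: [0.5426, 0.2631, 0.1109]
eef_rot: [0.0, 0.923, 0.385, -0.001]
wrist_force: [0.1, 0.6, -2.7]
opening: 0.541
grasp_force: 62.1
```

```bash
python3 - <<'E'
from h import *
o=get_obs();print(o["eef_pos"],o["opening"],o["wrist_force"])
a=camera("scene");b=camera("top")
f=lambda s,u,v:cv2.resize(s[v-75:v+75,u-75:u+75],(400,400),interpolation=cv2.INTER_CUBIC)
cv2.imwrite("pics/p3.png",np.hstack([f(a,348,290),f(b,175,187)]))
E
```

```text
[0.54259203 0.26311998 0.11086909] 0.5409959481476113 [ 0.10600376  0.64062226 -2.66128714]
```

View pics/p3.png

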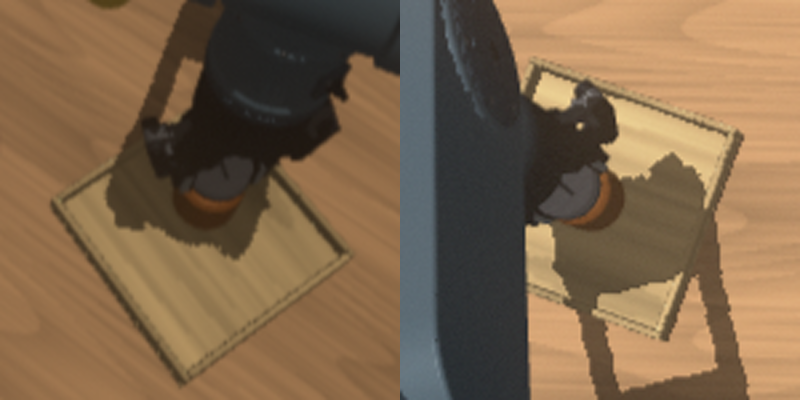

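The jar hangs upright over the middle of the tray. I'll lower it about 52 mm, gently at the end.

Call:
servo_tool(commands="0 0 0 0 0 12 0;0 0 0 0 0 15 0;0 0 0 0 0 13 0;0 0 0 0 0 7 0;0 0 0 0 0 0 0")

```text
time_s: 9.05
eef_pos: [0.5424, 0.2637, 0.0633]
eef_rot: [-0.0, 0.923, 0.386, -0.001]
wrist_force: [0.1, 0.3, -1.7]
opening: 0.544
grasp_force: 62.1
```

Call:
servo_tool(commands="0 0 0 0 0 2 0;0 0 0 0 0 1 0;0 0 0 0 0 1 0;0 0 0 0 0 0 0;0 0 0 0 0 0 0")

```text
time_s: 9.68
eef_pos: [0.5431, 0.2639, 0.0604]
eef_rot: [0.0, 0.923, 0.386, 0.0]
wrist_force: [-0.6, 0.0, -2.5]
opening: 0.541
grasp_force: 62.1
```

Still hanging (−2.5 N); I'll ease it down to contact.

Call:
servo_tool(commands="0 0 0 0 0 1 0;0 0 0 0 0 1 0;0 0 0 0 0 0 0;0 0 0 0 0 0 0")

```text
time_s: 10.18
eef_pos: [0.5433, 0.264, 0.059]
eef_rot: [0.0, 0.923, 0.386, 0.0]
wrist_force: [-3.6, 0.3, 5.3]
opening: 0.544
grasp_force: 62.5
```

It is on the floor (+5 N), so I release and retreat.

Call:
servo_tool(commands="0 0 0 0 0 0 0.6;0 0 0 0 0 0 0.7;0 0 0 0 0 0 0.9;0 0 0 0 0 0 1;0 0 0 0 0 0 1")

```text
time_s: 10.8
eef_pos: [0.543, 0.2638, 0.0582]
eef_rot: [-0.0, 0.923, 0.386, -0.0]
wrist_force: [0.1, 0.5, -0.3]
opening: 1.004
grasp_force: 0.0
```

Call:
servo_tool(commands="0 0 0 0 0 -15 1;0 0 0 0 0 -40 1;0 0 0 0 0 -40 1;0 0 0 0 0 -40 1;0 0 0 0 0 0 1")

```text
time_s: 11.42
eef_pos: [0.5457, 0.2646, 0.199]
eef_rot: [0.001, 0.923, 0.386, 0.005]
wrist_force: [0.4, -0.4, 0.1]
opening: 1.004
grasp_force: 0.0
```

Call:
servo_tool(commands="0 0 0 -40 0 0 1;0 0 0 -50 0 0 1;0 0 0 -50 0 0 1;0 0 0 -20 0 0 1;0 0 0 0 0 0 1")

```text
time_s: 12.05
eef_pos: [0.4298, 0.1494, 0.1933]
eef_rot: [-0.0, 0.923, 0.385, -0.0]
wrist_force: [-0.2, -0.2, 0.5]
opening: 0.999
grasp_force: 0.0
```

```bash
python3 - <<'E'
from h import *
o=get_obs();print(o["time_s"],o["eef_pos"],o["opening"])
a=camera("scene");b=camera("top")
f=lambda s,u,v:cv2.resize(s[v-75:v+75,u-75:u+75],(400,400),interpolation=cv2.INTER_CUBIC)
cv2.imwrite("pics/p4.png",np.hstack([f(a,348,290),f(b,175,187)]))
E
```

```text
12.05 [0.42976703 0.14936386 0.19325726] 0.9992520856030683
```

View pics/p4.png

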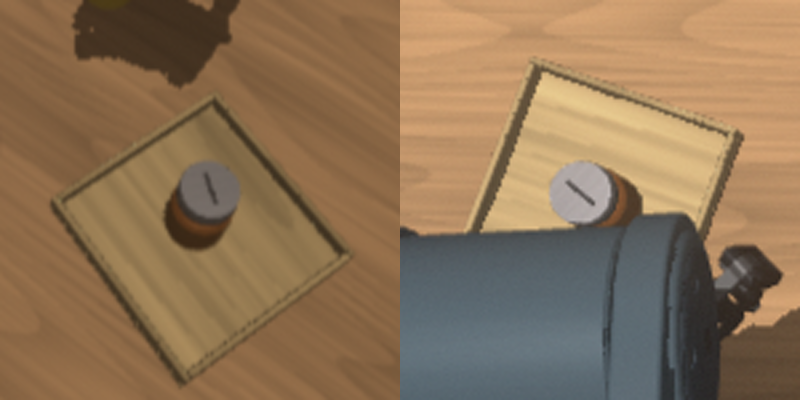

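The jar stands upright near the middle of the tray (base at crop 197,225), released, with the arm clear.

```bash
python3 -c "
from bench import *
print(hand_in())"
```

```text
the job is handed in; nothing more can be done
None
```

The loose lid was turned about 0.78 rad with its jar standing in place, then the jar was set upright and released near the middle of the rework tray; the tight jar was not touched, and the job is handed in with no verdict shown.

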